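# Shut the draught shield and tare the balance

## Robot

A 6-joint arm with a two-finger parallel gripper is mounted at the origin on the work surface. World frame = base frame: x ahead of the robot, y to its left, z up, the work surface at z = 0. Lengths are in mm, angles in rad, forces in N, time in s.
With the tool pointing down it reaches from about 350 to 850 mm from the base axis. Payload 8.1 kg.
Tool frame: the origin (TCP) lies on the centre line of the jaws, within the pads' length; the fingertips stand 25 mm ahead of it and the grasp point (between the pads) lies 6 mm ahead of it (finger_overhang is the z of the fingertips in the tool frame, in mm); z points along the fingers, y is the line along which they close (so a half turn about z gives the same grasp; the last joint's range is limited). The gripper opens to 85 mm and grips with 20 to 120 N. Pads are 22 mm wide; open, the fingers measure 114 mm over their backs; the gripper's body (76 mm by 85 mm) begins 54 mm behind the grasp point. The pads swing forward as they close: fully open they stand 13 mm farther back than shut.
Start: joints at [-1.281, 0.13, 1.488, -0, 1.523, -0.085], TCP at [219.672, -558.346, 256.292] pointing down, gripper open.
Joint ranges: [-2.96, 2.96], [-0.89, 2.26], [0.02, 2.5], [-1.34, 4.48], [0, 2.73], [-2.66, 2.66]. Speed limits (rad/s): [2.39, 2.39, 2.79, 3.14, 3.14, 3.14].

## Interface

Orientations are given as a unit quaternion [w, x, y, z].
In Python, from cell import get_state, capture, get_calibration, job_done, regions_of, spot_point, finger_overhang gives the robot as it stands.
- The arm moves only by the tool apply_moves, never from a script. Its argument "plan" is a list of rows, each a list of 7 numbers: the shift along the world's x, y, z in m, then the turn, a rotation vector about the world's x, y, z in rad, then the closure, from 0 (fully open) to 1 (shut). In form: [[x, y, z, ax, ay, az, gripper], ...]. A call has 1 to 12 rows; each row shifts and turns the commanded pose from where the row before left it; what a row does not reach is not made up. A row lasts 1/12 s, in which the tool goes at most 41.7 mm and 7.16 degrees, less where a joint would pass 70% of its speed; a pose out of reach is approached as far as the arm can. A call with a gripper value outside its range is refused whole. The fingers move at their own pace and stop on an object; "force" is the grip in N (left out, the last holds). Time passes only in rows, so rows that do not move let the fingers close. It gives the time, the measured TCP pose, the force, the opening and the grip force at its end, in the units of the state.
- get_state(): the state, without advancing time (a new reading comes with each control period).
- capture(name): name is "side" or "top" or "wrist"; returns the picture (420x560x3 uint8, blue, green, red); there is no depth.
- get_calibration(name): a dict with "camera_matrix" (3x3 intrinsics, pixels), "position" and "attitude" of the camera in the world. Camera axes: x right, y up, looking along -z (the intrinsics and any distortion apply to the point x, -y, -z); pixel columns grow to the right and rows downward; lengths in mm; the calibration is good to about 2 mm. A picture is of the moment at which its call begins: read the wrist's pose just before it. get_calibration takes no time and is no camera call; for the wrist camera it gives the pose at the moment of the call.
- job_done(): hands the job in; it is judged then, once.
Trained networks look in the newest picture that a camera, given by its name, has taken for a name from the list of things; names that differ only in an ending like _2 or _b are one class to them, and where a whole thing is asked for, a point or a joint stands for the part that bears it (a point fixed in the world has none). Each returns a list of dicts, best first, with "conf" (0 to 1); they miss things now and then, are a little off and sometimes report something else, mostly with a low value. They report only what shows in the picture. A call takes as long as a camera call.
- regions_of(camera, name): "region" (420x560 bool, what is visible of it) and "rect" ([left, top, right, bottom] in pixels, round what is visible of it).
- spot_point(camera, name): "uv" ([column, row] in pixels: a listed point, or the origin of a listed thing).
The state is a dict: "t": time; "joint_positions": joint angles; "joint_vel": joint speeds; "joint_torque": joint torques, N m; "eef_pos": TCP position; "tcp_rot": TCP orientation; "ft_force": force on the tool from outside, world axes, zero at the start; "ft_torque": the same for the moment, N m; "opening": opening from 0.0 (shut) to 1.0 (fully open); "grasp_force": force on a finger pad.
Only numpy, scipy, OpenCV 4.12 (cv2) and the standard library are available. Lean on these libraries where they do the work, as an engineer would, in place of code of your own. Each camera call takes 0.05 s, during which the arm holds its last target. There are 200 camera calls.

## Task

Ready the balance for weighing a stone in the empty dish on its pan: with the fingertips, slide the top door of its glass draught shield fully shut by pushing its lip, then press the long tare key in the row at the front well down for a moment and let it come up. Touch the balance lightly, press no other key, pick nothing up, and leave the dish and everything lying around undisturbed.

Things in the scene. Friction and masses are not known exactly. Their poses are not given: they have to be found in the camera images.
- balance: white milligram balance standing fast on the table, 280 mm deep, 210 mm wide. Origin: centre of its underside; x axis from its front (keypad, towards the robot) to its rear, y to its left, z up. Key deck 50 mm above the table, x -140 to -91 mm; behind it a display slope rising to 66 mm at x -38 mm, then the glass chamber. Keep all forces on it, door and keys included, under 30 N
- pan (a point): centre of the top of the round pan (80 mm across) inside the glass chamber, 74 mm above the table, at x +35, y 0 in the balance's frame. The chamber reaches from x -35 to +105 mm and y -87 to +87 mm; its panes end 148 mm above the table; guide rails of the top door along both sides (y -84 and +84 mm) reach 158 mm
- top_door (a joint): sliding top door of the chamber, in m: 0 = fully shut (against its front stop), grows as it slides to the rear (+x of the balance), 0.09 fully open. Stays where it is left, rubs with about 1.2 N
- door_lip (a point): middle of the top edge of the door's lip: upright black soft-rubber ridge (yields about 0.4 mm per N), 80 mm along y of the balance, 8 mm thick along x, 14 mm above the door's clear plate, top 168 mm above the table. Behind it the bare plate (154 mm above the table, 158 mm wide) runs 128 mm to the rear. Shut, the lip is at x -23, y 0 in the balance's frame; it moves only along x
- tare_key (a joint): travel of the tare key, in m: 0 up, 0.006 fully down. Sprung: 1 N to start it, 1.2 N more per mm, 8 N fully down; it registers from 2.5 mm; springs back up when let go
- tare_key_top (a point): middle of the top face of the tare key: the one long key in the row, 46 mm along y of the balance, 18 mm along x, top face 59 mm above the table (9 mm above the deck); at x -113, y +37 mm in the balance's frame
- power_key (a joint): travel of another key of the same row, in m, 0 up, 0.006 down: round, 18 mm across, at the left end of the row (largest y in the balance's frame), 43 mm from the middle of the tare key; same height and springs as the tare key. To be left alone
- mode_key (a joint): travel of another key of the same row, in m, 0 up, 0.006 down: square, 18 x 18 mm, the next one to the right of the tare key, its middle 51 mm from the tare key's middle; same height and springs as the tare key. To be left alone
- cal_key (a joint): travel of another key of the same row, in m, 0 up, 0.006 down: square, 18 x 18 mm, second to the right of the tare key, 83 mm away; same height and springs as the tare key. To be left alone
- print_key (a joint): travel of another key of the same row, in m, 0 up, 0.006 down: square, 18 x 18 mm, at the right end of the row, 115 mm from the tare key; same height and springs as the tare key. To be left alone
- dish: empty steel weighing dish, 56 mm across, 13 mm tall, standing on the pan inside the chamber (its underside 74 mm above the table). Origin: centre of its underside. Stays there, untouched
- weight: cylindrical steel calibration weight with a knob, 30 mm across, 50 mm tall. Loose bystander, not to be touched; origin at the centre of its underside
- jar: small round glass jar with a cap, 44 mm across, 55 mm tall. Loose bystander, not to be touched; origin at the centre of its underside
- ring_box: small open ring box, 50 x 50 mm, base 26 mm tall, its raised lid reaches 74 mm. Loose bystander, not to be touched; origin at the centre of its underside
- loupe: folding loupe lying flat, 58 x 24 mm, 16 mm tall; origin under the lens. Loose bystander, not to be touched
- pocket_scale: flat black pocket scale with three little printed keys of its own, 125 x 70 mm, 20 mm tall; not the balance of the task. Loose bystander, not to be touched; origin at the centre of its underside
- pliers: flat-nose pliers lying flat, about 150 mm long, 40 mm wide, 12 mm tall. Loose bystander, not to be touched; origin at the centre of its underside
- tweezers: steel tweezers lying flat in front of the balance, 132 mm long, 9 mm tall. Loose bystander, not to be touched; origin at the centre of its underside

How it is judged:
By the outcome, as a careful person would: the job done as asked, in the order asked, and still so for the second after the job is handed in, with the robot touching nothing.
It also fails if it takes over 43 s, if anything falls off the work surface, if the arm or the gripper's body presses on something with over 40 N, if the wrist force passes 120 N, or if a joint passes its speed limit or range.

## Working session

There is one attempt and no reset: what is moved stays moved. The work goes in short steps, Python scripts to look and compute and a tool call to move; the robot and the scene stay as the last step left them, time stands still between calls to the robot, and variables do not carry over. Pictures are saved under pics/ and viewed, at most 10 in all, crops included, and the job is handed in when it is done.

Besides the shell and the picture viewer there is one more tool, called after "Emit:" as a command line: name --pt "numbers of a row" for each row, then --argument value for the rest. apply_moves: Moves the arm, as the interface text tells. Its arguments: {"type":"object","properties":{"plan":{"type":"array","items":{"type":"array","items":{"type":"number"}}},"force":{"type":"number"}},"required":["plan"]}

```bash
mkdir -p pics; ls; cat > h.py <<'E'
import numpy as np, cv2
from scipy.spatial.transform import Rotation as R
from cell import *
def ray(cam,uv):
    c=get_calibration(cam); K=np.array(c["camera_matrix"],float); q=np.array(c["attitude"],float)
    Rm=q if q.shape==(3,3) else R.from_quat(q,scalar_first=True).as_matrix()
    d=np.linalg.inv(K)@[uv[0],uv[1],1]; d=Rm@(d*[1,-1,-1]); return np.array(c["position"],float),d
def at_z(cam,uv,z):
    p,d=ray(cam,uv); return p+d*(z-p[2])/d[2]
def proj(cam,P):
    c=get_calibration(cam); K=np.array(c["camera_matrix"],float); q=np.array(c["attitude"],float)
    Rm=q if q.shape==(3,3) else R.from_quat(q,scalar_first=True).as_matrix()
    v=(Rm.T@(np.array(P,float)-c["position"]))*[1,-1,-1]; v=K@v; return v[:2]/v[2]
E
python3 - <<'E'
from h import *
print(get_calibration("top")); print(get_state()["eef_pos"],finger_overhang)
ims=[capture(n) for n in("top","side")]
cv2.imwrite("pics/top.png",ims[0]);cv2.imwrite("pics/side.png",ims[1])
Z=dict(pan=74,door_lip=168,tare_key_top=59,dish=74,power_key=59,mode_key=59,cal_key=59,print_key=59,balance=0)
for n,z in Z.items():
    for cam in("top","side"):
        for r in spot_point(cam,n)[:2]: print(n,cam,np.round(r["uv"],1),round(r["conf"],2),np.round(at_z(cam,r["uv"],z)[:2],1))
E
```

```text
pics
{'camera_matrix': array([[398.40530653,   0.        , 275.12789756],
       [  0.        , 398.40530653, 207.37604644],
       [  0.        ,   0.        ,   1.        ]]), 'position': array([422.38511786,  42.75395024, 980.19160672]), 'attitude': array([-0.69951649, -0.04585768,  0.0609861 ,  0.7105311 ])}
[ 219.52801899 -557.84762664  255.2156709 ] 25.0
pan top [236.4 177.2] 0.76 [632.5 110.9]
pan side [241.2 245.9] 0.58 [640.7 119.1]
door_lip top [231.  151.9] 0.9 [665.3 115. ]
door_lip top [241.8 197.7] 0.24 [567.2  92.8]
door_lip side [230.1 209.3] 0.74 [659.6 118.3]
tare_key_top top [228.8 239.4] 0.69 [489.5 129.9]
tare_key_top side [310.5 265. ] 0.68 [486.8 131.1]
dish top [233.9 172. ] 0.66 [645.  116.7]
dish side [237.6 242.3] 0.6 [651.7 109.1]
dish side [241.4 246.8] 0.5 [639.5 121.8]Traceback (most recent call last):
  File "<stdin>", line 8, in <module>
ValueError: it knows: balance, dish, door_lip, jar, loupe, pan, pliers, pocket_scale, ring_box, tare_key_top, tweezers, weight
```

View pics/top.png

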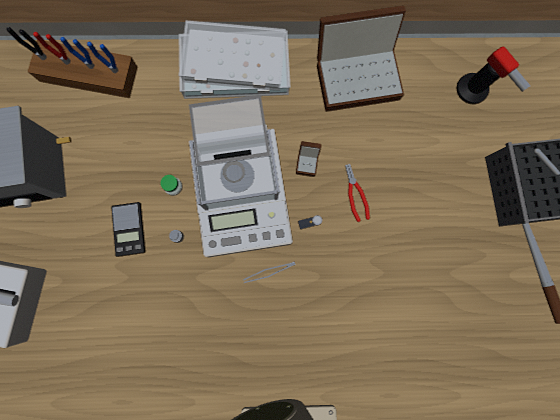

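View pics/side.png

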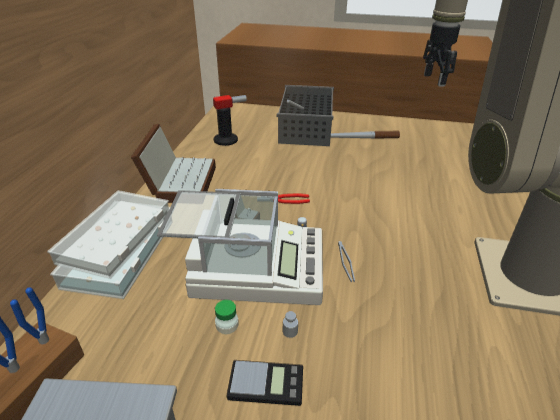

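The top view shows the balance with its door open to the rear and the lip at about (233,154). The long tare key is at (231,241), with the round power key to its left at (212,244). The side view agrees. The balance yaw is about +8° and the door is about 84 mm open.

```bash
python3 - <<'E'
from h import *
s=get_state(); T=R.from_quat(s["tcp_rot"],scalar_first=True).as_matrix(); print(np.round(T,3))
c=get_calibration("wrist"); print(c["camera_matrix"][0]); C=R.from_quat(c["attitude"],scalar_first=True).as_matrix()
print("cam in tool",T.T@(c["position"]-s["eef_pos"]),np.round(T.T@C,3), s["t"],s["opening"])
E
```

```text
[[ 0.931  0.366 -0.   ]
 [ 0.366 -0.931  0.   ]
 [ 0.    -0.    -1.   ]]
[299.73824408   0.         279.25076892]
cam in tool [  81.17763637    0.86394709 -116.60323448] [[-0.     0.948  0.318]
 [ 1.     0.     0.   ]
 [ 0.     0.318 -0.948]] 0.5 0.9998751862600942
```

Emit:
apply_moves --pt "0.014 0.028 0.004 0 0 -0.01 1" --pt "0.014 0.028 0.004 0 0 -0.01 1" --pt "0.014 0.028 0.004 0 0 -0.01 1" --pt "0.014 0.028 0.004 0 0 -0.01 1" --pt "0.014 0.028 0.004 0 0 -0.01 1" --pt "0.014 0.028 0.004 0 0 -0.01 1" --pt "0.014 0.028 0.004 0 0 -0.01 1" --pt "0.014 0.028 0.004 0 0 -0.01 1" --pt "0.014 0.028 0.004 0 0 -0.01 1" --pt "0.014 0.028 0.004 0 0 -0.01 1" --pt "0.014 0.028 0.004 0 0 -0.01 1" --pt "0.014 0.028 0.004 0 0 -0.01 1" --force 40

```text
t: 1.5
eef_pos: [388.1, -220.9, 304.7]
tcp_rot: [0.0, 0.992, 0.127, 0.0]
ft_force: [1.5, -0.5, 0.4]
opening: -0.001
grasp_force: 0.0
```

Emit:
apply_moves --pt "0.014 0.028 0.003 0 0 -0.01 1" --pt "0.014 0.028 0.003 0 0 -0.01 1" --pt "0.014 0.028 0.003 0 0 -0.01 1" --pt "0.014 0.028 0.003 0 0 -0.01 1" --pt "0.014 0.028 0.003 0 0 -0.01 1" --pt "0.014 0.028 0.003 0 0 -0.01 1" --pt "0.014 0.028 0.003 0 0 -0.01 1" --pt "0.014 0.028 0.003 0 0 -0.01 1" --pt "0.014 0.028 0.003 0 0 -0.01 1" --pt "0.014 0.028 0.003 0 0 -0.01 1" --pt "0.014 0.02 0.0 0 0 -0.01 1" --pt "0.01 0.0 0 0 0 0 1"

```text
t: 2.5
eef_pos: [552.4, 81.6, 334.5]
tcp_rot: [-0.001, 0.997, 0.074, 0.0]
ft_force: [0.4, -0.5, -1.0]
opening: -0.003
grasp_force: 0.0
```

```bash
cat > m.py <<'E'
from h import *
from scipy.optimize import least_squares
import sys
B=dict(pan=(35,0,74),tare_key_top=(-113,37,59),balance=(0,0,0))
s=get_state(); print(s["t"],np.round(s["eef_pos"],1),s["opening"],np.round(R.from_quat(s["tcp_rot"],scalar_first=True).as_matrix(),3).tolist(),np.round(s["ft_force"],1))
im=capture("wrist"); cv2.imwrite(f"pics/{sys.argv[1]}.png",im)
obs=[]
for n,z in dict(pan=74,tare_key_top=59,door_lip=168,dish=74).items():
    r=spot_point("wrist",n)
    for q in r[:2]: print(n,np.round(q["uv"],1),round(q["conf"],2),np.round(at_z("wrist",q["uv"],z)[:2],1))
E
python3 m.py w1
```

```text
2.5 [552.4  81.6 334.5] -0.0025178554823626115 [[0.989, 0.147, 0.001], [0.147, -0.989, 0.002], [0.001, -0.001, -1.0]] [ 0.4 -0.5 -1. ]
pan [266.1  98.6] 0.57 [641.4 106.6]
pan [457.7 155.6] 0.39 [ 610.  -139.1]
tare_key_top [240.5 215.1] 0.88 [485.4 121.7]
door_lip [260.3  70.6] 0.87 [660.1 108.9]
dish [263.8  96.3] 0.87 [642.5 107.9]
```

View pics/w1.png

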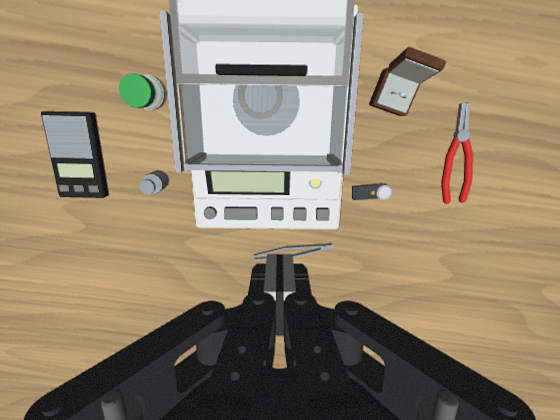

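The wrist view shows the black lip at (261,70) and the tare key at (240,213), with the round power key left of it and three square keys to its right. The fingers are in front and aligned with the balance. The arm was still settling, so I'll measure once more at rest.

```bash
cat >> m.py <<'E'
dark=(im.max(2)<60).astype(np.uint8); dark[110:]=0
n,l,st,c=cv2.connectedComponentsWithStats(dark)
for i in range(1,n):
    if st[i,4]>300: print("dark",st[i],np.round(c[i],1),np.round(at_z("wrist",c[i],165)[:2],1), [np.round(at_z("wrist",(u,c[i][1]),168)[:2],1).tolist() for u in (st[i,0],st[i,0]+st[i,2])])
print("keys z59",[np.round(at_z("wrist",p,59)[:2],1).tolist() for p in((209,212.5),(240.5,212.5),(323,214))])
s=get_state();print(np.round(s["eef_pos"],1))
E
python3 m.py w2
```

```text
2.75 [551.3  77.2 334.2] -0.0004338369302142733 [[0.99, 0.144, -0.0], [0.144, -0.99, -0.0], [-0.0, 0.0, -1.0]] [ 0.1 -0.7 -0.4]
pan [261.4  99.4] 0.72 [638.9 110.1]
tare_key_top [237.8 212.6] 0.88 [488.3 125.1]
door_lip [254.3  65.7] 0.83 [663.4 114. ]
dish [256.3  94.3] 0.77 [643.9 116.9]
dark [210  62  91  11 928] [254.4  67.3] [662.6 114.1] [[656.8, 151.7], [668.0, 74.2]]
keys z59 [[482.9, 164.7], [489.1, 121.5], [503.3, 8.0]]
[551.4  77.1 334.6]
```

Emit:
apply_moves --pt "0.029 0.008 0 0 0 0 1" --pt "0.029 0.008 0 0 0 0 1" --pt "0.029 0.008 0 0 0 0 1" --pt "0.029 0.008 -0.01 0 0 0 1" --pt "0.031 0.01 -0.02 0 0 0 1" --pt "0 0 -0.03 0 0 0 1" --pt "0 0 -0.03 0 0 0 1" --pt "0 0 -0.02 0 0 0 1" --pt "0 0 -0.015 0 0 0 1" --pt "0 0 -0.005 0 0 0 1" --pt "0 0 0 0 0 0 1" --pt "0 0 0 0 0 0 1"

```text
t: 4.0
eef_pos: [698.9, 119.5, 205.4]
tcp_rot: [-0.0, 0.997, 0.072, 0.0]
ft_force: [-0.8, 0.4, 0.0]
opening: 0.001
grasp_force: 0.0
```

```bash
python3 - <<'E'
from h import *
im=capture("wrist"); s=get_state(); print(np.round(s["eef_pos"],1),np.round(s["ft_force"],1),s["t"])
p=s["eef_pos"]; print("tip in wrist",proj("wrist",p-[0,0,25]))
cv2.imwrite("pics/w3.png",im)
E
```

```text
[699.4 119.5 206.4] [-0.4 -0.1  0.8] 4.05
tip in wrist [277.63064594 269.15776965]
```

View pics/w3.png

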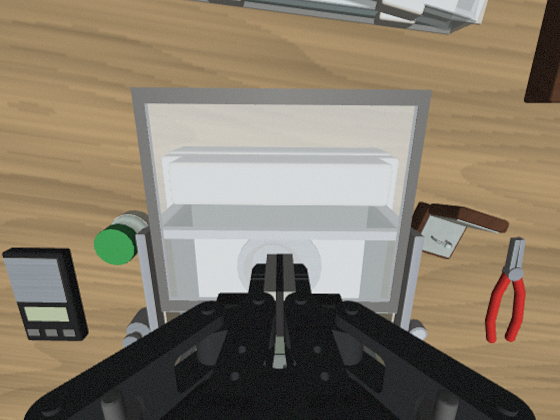

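The wrist view shows the fingertips at (280,265), centred over the door plate behind the lip, which the fingers hide. I'll go down behind it.

Emit:
apply_moves --pt "0 0 -0.01 0 0 0 1" --pt "0 0 -0.007 0 0 0 1" --pt "0 0 -0.003 0 0 0 1" --pt "0 0 0 0 0 0 1" --pt "0 0 0 0 0 0 1"

```text
t: 4.47
eef_pos: [698.3, 119.6, 183.8]
tcp_rot: [0.0, 0.997, 0.072, -0.0]
ft_force: [0.8, -0.0, -0.3]
opening: -0.001
grasp_force: 0.0
```

```bash
python3 - <<'E'
from h import *
for c in ("side",):
    im=capture(c); p=np.array(get_state()["eef_pos"]); 
    uv=proj(c,p-[0,0,25]); print(uv, p)
    u,v=uv.astype(int); cv2.imwrite("pics/s4.png",cv2.resize(im[v-70:v+70,u-90:u+90],None,fx=4,fy=4,interpolation=cv2.INTER_CUBIC))
    print(proj(c,(663,114,168))-[u-90,v-70])
E
```

```text
[212.01989214 210.79692931] [698.61305163 119.66936918 184.23280345]
[107.12086395  67.8959061 ]
```

View pics/s4.png

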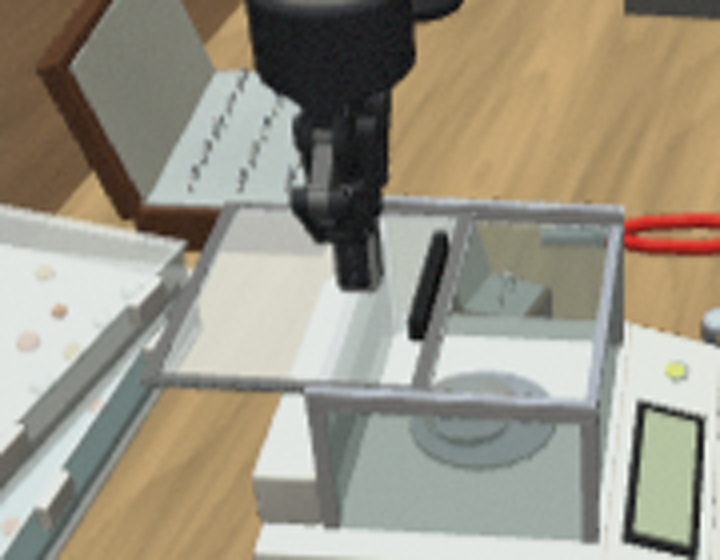

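The side crop shows the fingertips at (360,280) just above the plate, with a clear gap to the lip at (430,285). I'll push along the balance's -x.

Emit:
apply_moves --pt "-0.005 -0.0007 0 0 0 0 1" --pt "-0.005 -0.0007 0 0 0 0 1" --pt "-0.004 -0.0006 0 0 0 0 1" --pt "-0.003 -0.0004 0 0 0 0 1" --pt "-0.003 -0.0004 0 0 0 0 1" --pt "-0.004 -0.0006 0 0 0 0 1" --pt "-0.005 -0.0007 0 0 0 0 1" --pt "-0.005 -0.0007 0 0 0 0 1" --pt "-0.005 -0.0007 0 0 0 0 1" --pt "-0.005 -0.0007 0 0 0 0 1" --pt "-0.005 -0.0007 0 0 0 0 1" --pt "-0.005 -0.0007 0 0 0 0 1"

```text
t: 5.52
eef_pos: [644.2, 112.0, 184.5]
tcp_rot: [-0.0, 0.997, 0.072, 0.0]
ft_force: [1.6, 1.0, 1.2]
opening: -0.002
grasp_force: 0.7
```

Emit:
apply_moves --pt "-0.005 -0.0007 0 0 0 0 1" --pt "-0.005 -0.0007 0 0 0 0 1" --pt "-0.005 -0.0007 0 0 0 0 1" --pt "-0.005 -0.0007 0 0 0 0 1" --pt "-0.004 -0.0006 0 0 0 0 1" --pt "-0.004 -0.0006 0 0 0 0 1" --pt "-0.003 -0.0004 0 0 0 0 1" --pt "-0.002 -0.0003 0 0 0 0 1" --pt "0 0 0 0 0 0 1"

```text
t: 6.27
eef_pos: [611.3, 107.3, 184.2]
tcp_rot: [0.0, 0.997, 0.072, -0.0]
ft_force: [0.5, 0.3, 0.1]
opening: 0.001
grasp_force: 0.3
```

Emit:
apply_moves --pt "-0.002 -0.0003 0 0 0 0 1" --pt "-0.002 -0.0003 0 0 0 0 1" --pt "-0.002 -0.0003 0 0 0 0 1" --pt "-0.002 -0.0003 0 0 0 0 1" --pt "-0.001 -0.0001 0 0 0 0 1" --pt "-0.001 -0.0001 0 0 0 0 1" --pt "0 0 0 0 0 0 1"

```text
t: 6.85
eef_pos: [601.5, 105.9, 184.3]
tcp_rot: [0.0, 0.997, 0.072, -0.0]
ft_force: [1.1, 0.8, 0.2]
opening: 0.002
grasp_force: 0.5
```

Emit:
apply_moves --pt "-0.001 -0.0001 0 0 0 0 1" --pt "-0.001 -0.0001 0 0 0 0 1" --pt "-0.001 -0.0002 0 0 0 0 1" --pt "0 0 0 0 0 0 1"

```text
t: 7.18
eef_pos: [598.5, 105.5, 184.2]
tcp_rot: [0.0, 0.997, 0.072, -0.0]
ft_force: [0.6, 0.5, -1.7]
opening: -0.003
grasp_force: 0.5
```

Emit:
apply_moves --pt "-0.001 -0.0001 0 0 0 0 1" --pt "-0.001 -0.0001 0 0 0 0 1" --pt "0 0 0 0 0 0 1"

```text
t: 7.43
eef_pos: [596.5, 105.3, 184.3]
tcp_rot: [0.0, 0.997, 0.072, -0.0]
ft_force: [1.3, -0.0, -0.7]
opening: -0.0
grasp_force: 0.5
```

Emit:
apply_moves --pt "-0.001 -0.0001 0 0 0 0 1" --pt "-0.001 -0.0002 0 0 0 0 1" --pt "0 0 0 0 0 0 1"

```text
t: 7.68
eef_pos: [594.9, 105.0, 184.3]
tcp_rot: [-0.0, 0.997, 0.072, 0.0]
ft_force: [4.2, 0.9, -3.1]
opening: -0.0
grasp_force: 2.1
```

Emit:
apply_moves --pt "-0.001 -0.0001 0 0 0 0 1" --pt "0 0 0 0 0 0 1" --pt "0 0 0 0 0 0 1"

```text
t: 7.93
eef_pos: [594.2, 105.0, 184.4]
tcp_rot: [-0.0, 0.997, 0.072, 0.001]
ft_force: [5.6, 0.9, -3.1]
opening: 0.001
grasp_force: 3.0
```

Emit:
apply_moves --pt "-0.001 -0.0001 0 0 0 0 1" --pt "0 0 0 0 0 0 1" --pt "0 0 0 0 0 0 1"

```text
t: 8.18
eef_pos: [593.5, 104.9, 184.4]
tcp_rot: [-0.0, 0.997, 0.072, 0.001]
ft_force: [7.9, 1.3, -3.7]
opening: 0.001
grasp_force: 3.8
```

Emit:
apply_moves --pt "0.004 0.0006 0 0 0 0 1" --pt "0.008 0.001 0 0 0 0 1" --pt "0.005 0.0007 0.01 0 0 0 1" --pt "0 0 0.03 0 0 0 1" --pt "0 0 0.03 0 0 0 1" --pt "-0.015 0.005 0.02 0 0 0 1" --pt "-0.025 0.005 0 0 0 0 1" --pt "-0.02 0.005 0 0 0 0 1" --pt "0 0 0 0 0 0 1" --pt "0 0 0 0 0 0 1" --pt "0 0 0 0 0 0 1"

```text
t: 9.1
eef_pos: [550.0, 122.1, 274.4]
tcp_rot: [0.0, 0.997, 0.072, 0.0]
ft_force: [-0.1, -0.3, 0.5]
opening: 0.0
grasp_force: 0.0
```

```bash
python3 m.py w5; python3 - <<'E'
from h import *
P=(487,128,59); print(proj("wrist",P))
E
```

```text
9.1 [550.  122.1 274.4] 0.00014323468390263513 [[0.99, 0.144, 0.0], [0.144, -0.99, -0.0], [-0.0, 0.0, -1.0]] [-0.1 -0.3  0.5]
pan [163.6  92.5] 0.62 [629.1 247.7]
tare_key_top [267.7 234.6] 0.97 [486.4 125.8]
tare_key_top [440.3  92. ] 0.55 [670.4 -29.4]
door_lip [310.6 182.7] 0.94 [581.1 101.4]
door_lip [ 84.2 164.8] 0.61 [570.3 271. ]
dish [442.3  92.8] 0.54 [668.  -24.2]
dark [442  40  71  28 343] [463.  55.] [682.4  14.5] [[679.7, 30.0], [686.5, -16.9]]
keys z59 [[504.3, 197.6], [509.6, 161.1], [521.6, 65.1]]
[550.1 121.9 273.9]
[265.97926746 233.82813795]
```

View pics/w5.png

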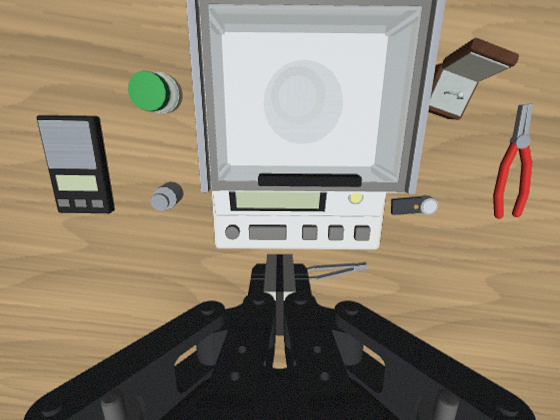

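The wrist view shows the door shut, with its lip at the front (310,180). The tare key is at (268,232) and its neighbours are clear. The wrist camera would hang over the door when I press, so I'll turn the tool 90° first.

```bash
python3 -c "
from cell import *
print(get_state()['joint_positions'])"
```

```text
[ 1.27130673e-01  2.52900023e-02  1.56674384e+00 -2.09195142e-05
  1.55019128e+00  1.55356290e+00]
```

Emit:
apply_moves --pt "-0.006 0.0005 0 0 0 0.12 1" --pt "-0.006 0.0005 0 0 0 0.12 1" --pt "-0.006 0.0005 0 0 0 0.12 1" --pt "-0.006 0.0005 0 0 0 0.12 1" --pt "-0.006 0.0005 0 0 0 0.12 1" --pt "-0.006 0.0005 0 0 0 0.12 1" --pt "-0.006 0.0005 0 0 0 0.12 1" --pt "-0.006 0.0005 0 0 0 0.12 1" --pt "-0.006 0 0 0 0 0.12 1" --pt "-0.006 0 0 0 0 0.12 1" --pt "-0.0035 0 0 0 0 0.12 1" --pt "0 0 0 0 0 0.12 1"

```text
t: 10.35
eef_pos: [485.9, 126.1, 274.3]
tcp_rot: [-0.0, 0.7, 0.714, -0.0]
ft_force: [0.1, -0.3, 0.4]
opening: -0.003
grasp_force: 0.0
```

Emit:
apply_moves --pt "0 0 -0.02 0 0 0.12 1" --pt "0 0 -0.035 0 0 0 1" --pt "0 0 -0.035 0 0 0 1" --pt "0 0 -0.035 0 0 0 1" --pt "0 0 -0.025 0 0 0 1" --pt "0 0 -0.014 0 0 0 1" --pt "0 0 0 0 0 0 1" --pt "0 0 0 0 0 0 1" --pt "0 0 0 0 0 0 1"

```text
t: 11.1
eef_pos: [487.3, 126.2, 111.7]
tcp_rot: [0.001, 0.658, 0.753, 0.001]
ft_force: [-0.3, 1.3, 0.7]
opening: -0.005
grasp_force: 0.0
```

```bash
python3 - <<'E'
from h import *
im=capture("side"); s=get_state(); p=np.array(s["eef_pos"]); print(p,s["ft_force"],s["t"])
u,v=proj("side",p-[0,0,25]).astype(int); cv2.imwrite("pics/s6.png",cv2.resize(im[v-65:v+65,u-85:u+85],None,fx=4,fy=4,interpolation=cv2.INTER_CUBIC))
E
```

```text
[487.59151135 126.30896633 112.18353292] [0.50673015 0.05968999 0.29103125] 11.15
```

View pics/s6.png

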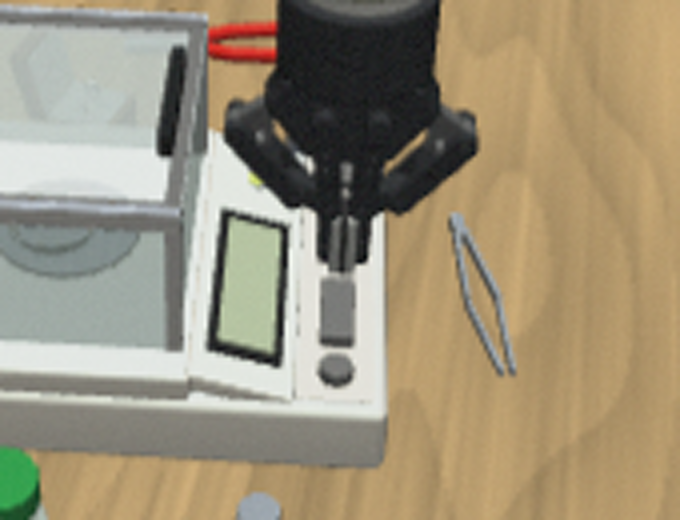

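The side crop shows the fingers at (342,265) above the tare key, which is at (338,305). The knuckle is clear of the closed lip. I'll go down.

Emit:
apply_moves --pt "0 0 -0.01 0 0 0 1" --pt "0 0 -0.008 0 0 0 1" --pt "0 0 -0.005 0 0 0 1" --pt "0 0 -0.002 0 0 0 1" --pt "0 0 -0.002 0 0 0 1" --pt "0 0 -0.002 0 0 0 1" --pt "0 0 0 0 0 0 1" --pt "0 0 0 0 0 0 1"

```text
t: 11.82
eef_pos: [486.2, 126.2, 81.5]
tcp_rot: [-0.0, 0.658, 0.753, -0.0]
ft_force: [-3.4, -0.8, 4.2]
opening: -0.001
grasp_force: 1.9
```

Emit:
apply_moves --pt "0 0 -0.001 0 0 0 1" --pt "0 0 -0.001 0 0 0 1" --pt "0 0 0 0 0 0 1"

```text
t: 12.07
eef_pos: [486.4, 126.2, 79.6]
tcp_rot: [0.0, 0.658, 0.753, 0.0]
ft_force: [-3.4, -0.4, 5.7]
opening: 0.003
grasp_force: 3.1
```

Emit:
apply_moves --pt "0 0 -0.0008 0 0 0 1" --pt "0 0 0 0 0 0 1" --pt "0 0 0 0 0 0 1" --pt "0 0 0 0 0 0 1"

```text
t: 12.4
eef_pos: [486.4, 126.2, 79.0]
tcp_rot: [0.0, 0.658, 0.753, 0.0]
ft_force: [-3.5, -0.3, 6.9]
opening: 0.002
grasp_force: 3.4
```

Emit:
apply_moves --pt "0 0 0.004 0 0 0 1" --pt "0 0 0.006 0 0 0 1" --pt "0 0 0.02 0 0 0 1" --pt "0 0 0.035 0 0 0 1" --pt "0 0 0.04 0 0 0 1" --pt "0 0 0.04 0 0 0 1" --pt "-0.02 -0.02 0.03 0 0 0 1" --pt "-0.02 -0.04 0.02 0 0 0 1" --pt "-0.02 -0.03 0 0 0 0 1" --pt "-0.02 -0.03 0 0 0 0 1" --pt "0 0 0 0 0 0 1" --pt "0 0 0 0 0 0 1"

```text
t: 13.4
eef_pos: [408.9, 10.9, 271.2]
tcp_rot: [0.001, 0.659, 0.752, 0.001]
ft_force: [-0.1, 0.2, 1.7]
opening: -0.002
grasp_force: 0.0
```

```bash
python3 - <<'E'
from h import *
im=capture("side"); s=get_state(); print(s["eef_pos"],s["ft_force"],s["t"])
cv2.imwrite("pics/s7.png",cv2.resize(im[160:360,150:400],None,fx=3,fy=3,interpolation=cv2.INTER_CUBIC))
E
```

```text
[409.28687909  11.74538847 270.96429036] [ 1.27550941  0.63698628 -0.64250245] 13.45
```

View pics/s7.png

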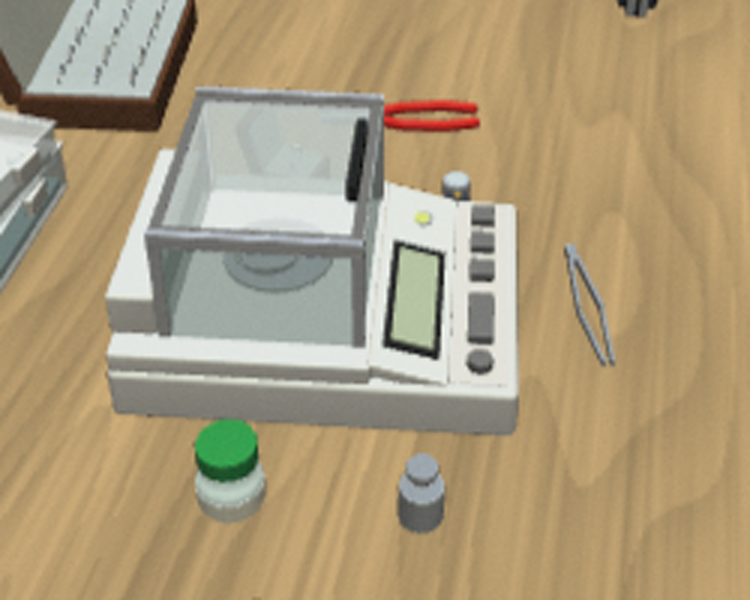

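The final side crop shows the door shut with its lip at (357,160), all keys up with the tare key at (481,317), and everything around in place. The arm is clear, so I'm handing in.

```bash
python3 -c "
from cell import *
print(job_done())"
```

```text
the job is handed in; nothing more can be done
None
```

I slid the top door shut against its front stop, then pressed the tare key (about 7 N, close to fully down) and let it come back up. No other key, the dish or anything lying around was touched, and the job is handed in at about 13.5 s of robot time.

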